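# Clip in the sample cylinder and hold the purge coupler on its nipple

### The arm

A 7-joint arm with a two-finger parallel gripper is mounted at the origin on a cart in front of the work surface, level with it; the furniture and walls round the work are solid. World frame = base frame: x ahead of the robot, y to its left, z up, the work surface at z = 0. Lengths are in mm, angles in degrees, forces in N, time in s.
With the tool pointing down it reaches from about 400 to 850 mm from the base axis. Payload 4.5 kg.
Tool frame: the origin (TCP) lies midway between the tips of the shut fingers; the grasp point (between the pads) lies 19 mm behind it; z points along the fingers, y is the line along which they close (so a half turn about z gives the same grasp; the last joint's range is limited). The gripper opens to 88 mm and grips with 3 to 60 N. Pads are 18 mm wide; open, the fingers measure 123 mm over their backs; the gripper's body (75 mm by 187 mm) begins 45 mm behind the grasp point.
Start: joints at [68.629, 39.483, -11.15, 89.685, 9.013, 51.709, -12.324], TCP at [247.326, -574.007, 238.743] pointing down, gripper open.
Joint ranges: [-172.22, 172.22], [-26.19, 119.32], [-84.43, 86.54], [7.71, 146.69], [-57.33, 237.33], [2.42, 119.75], [-152.13, 152.13]. Speed limits (degrees/s): [147.25, 147.25, 180, 180, 180, 180, 180].

### API

Orientations are given as a 3x3 rotation matrix whose columns are the frame's x, y, z axes.
In Python, from workcell import read_state, optics, workorder gives the robot as it stands.
- The arm moves only by the tool send_rows, never from a script. Its argument "steps" is a list that holds one entry, the list of rows, each a list of 7 numbers: the turn, a rotation vector about the world's x, y, z in rad, then the shift along the world's x, y, z in cm, then the gripper command: -1 is fully open, 1 is shut, values between are in proportion. In form: [[[rx, ry, rz, dx, dy, dz, claw], ...]]. A call has 1 to 20 rows; each row is the pose to reach, as a shift and turn from the pose commanded when the call began; what a row does not reach only later rows make up. A row lasts 1/12 s, in which the tool goes at most 41.7 mm and 7.16 degrees, less where a joint would pass 70% of its speed; a pose out of reach is approached as far as the arm can. A call with a gripper value outside its range is refused whole. The fingers move at their own pace and stop on an object; the grip force is fixed at half the most. Time passes only in rows, so rows that repeat a pose let the fingers close. It gives the time, the measured TCP pose, the force, the opening and the grip force at its end, in the units of the state.
- read_state(): the state, without advancing time (a new reading comes with each control period).
- optics.read_camera(name): name is "scene" or "top" or "wrist"; returns the picture (400x640x3 uint8, red, green, blue); there is no depth.
- optics.get_calibration(name): a dict with "intrinsics" (3x3 intrinsics, pixels), "rvec" (rotation vector, rad) and "tvec" (3), from world to camera coordinates, as OpenCV has them. Camera axes: x right, y down, z forward; pixel columns grow to the right and rows downward; lengths in mm; the calibration is good to about 2 mm. The wrist camera is an equidistant fisheye: a pixel r from the principal point sees the ray r / f radians off the axis. A picture is of the moment at which its call begins: read the wrist's pose just before it. get_calibration takes no time and is no camera call; for the wrist camera it gives the pose at the moment of the call.
- workorder.hand_in(): hands the job in; it is judged then, once.
The state is a dict: "time": time; "qpos": joint angles; "qvel": joint speeds; "tau": joint torques, N m; "tcp_pos": TCP position; "ee_rot": TCP orientation; "ft_force": force on the tool from outside, world axes, zero at the start; "wrist_torque": the same for the moment, N m; "grip_width": finger opening in mm; "grasp_force": force on a finger pad.
Only numpy, scipy, OpenCV 4.12 (cv2) and the standard library are available. Lean on these libraries where they do the work, as an engineer would, in place of code of your own. Each camera call takes 0.05 s, during which the arm holds its last target. There are 200 camera calls.

### The job

Take the steel sample cylinder with green ends from its grey rest and push it down past the two sprung orange jaws of the station's blue fork clips until it lies fully home with the jaws closed over it, and let go of it. Then take the red purge coupler from its stand, press it squarely onto the station's tilted brass nipple until it snaps, push on to the shoulder so that the valve pin is fully pressed in, and finish like that: still gripping the coupler and holding it down against the valve spring. Leave the bottles and the timer where they are.

Things in the scene. Friction and masses are not known exactly. Their poses are not given: they have to be found in the camera images.
- sample_cylinder: loose steel cylinder, 16 mm diameter, 150 mm long, green bands at both ends, about 0.12 kg, both ends alike. Origin at its middle on the axis, y along it. Starts level in the grey rest, axis 31 mm above the worktop; the rest's two V supports (48 x 10 mm, 38 mm high) stand 50 mm either side of the rest's middle (cylinder up to 6 mm off it): grip the middle; fingers may reach 22 mm below the axis.
- station: fixed aluminium base plate 130 x 310 x 10 mm, fork clips towards its +y end, nipple towards its -y end. Origin on the worktop under the plate's centre, z up, x across the plate, roughly away from the robot (yaw varies), y along the plate. The clips' two blue forks are 12 mm wide along y, 45 mm either side of clip_seat; between them 78 mm are free along y for the fingers, down to the plate.
- clip_seat (a point): centre of the cylinder when fully home, 42 mm above the worktop, axes as the station's; the cylinder lies along y. On the -x side each fork has a tall prong (inner face 9 mm from the centre line, top at 60 mm), on the +x side a low one. Outside each fork the nose of an orange jaw, hinged low on the +x side, leans over the slot. Come straight down from above 95 mm.
- jaw_left (a joint): sprung orange jaw at the clip's +y end (57 mm from clip_seat), nose top 78 mm above the worktop. rad: 0 closed; the descending cylinder cams it aside to +x (about 0.1) and it springs back to 0. Both jaws together resist with 3 to 7 N.
- jaw_right (a joint): the same at the clip's other end.
- coupler: loose coupler, 90 mm tall, about 0.16 kg. Origin at the centre of its mouth, z along its axis to the closed end. Round steel socket, 37 mm wide, up to 40 mm; red square grip 28 x 28 mm (sides along x and y) from there to 84 mm: grip it 61 mm from the mouth. Hangs on a thin post inside it, mouth down, 12 mm above the worktop: lift it 40 mm straight up. Mouth funnels from 23 to 19 mm.
- nipple: fixed brass nipple, 16 mm wide, 30 mm long, tapered, leaning 0.38 rad from vertical to the station's -x side. Origin at the centre of its steel shoulder (38 mm wide), z outward on the axis. Coupler fully on: origins meet, z axes agree, any turn. Two side balls resist from 15 mm before home and snap in 5 mm before home (5 to 8 N). Let go, the valve spring pushes it back to about 5 mm from home.
- valve (a joint): sprung pin in the nipple's tip, m: 0 out, about 0.0075 with the coupler against the shoulder, where its spring pushes back with about 6 N; it is first touched about 8 mm before home.
- bottle_a: loose cream sample bottle with white cap, 56 mm wide, 97 mm tall, behind the station; origin under its centre. Leave alone.
- bottle_b: another such bottle, farther back. Leave alone.
- timer: loose white bench timer 56 x 65 x 60 mm on the right behind; origin under its centre. Leave alone.
Not all that is in view belongs to the job. What is meant by the sample_cylinder is not black, and is the larger of those in its own colour.

How it is judged:
By the outcome, as a careful person would: the job done as asked, in the order asked, and still so for the second after the job is handed in, while the arm keeps its last pose, push and grip.
It also fails if it takes over 51 s, if anything falls off the work surface, if the arm or the gripper's body presses on something with over 40 N, if the wrist force passes 120 N, or if a joint passes its speed limit or range.

## Working session

There is one attempt and no reset: what is moved stays moved. The work goes in short steps, Python scripts to look and compute and a tool call to move; the robot and the scene stay as the last step left them, time stands still between calls to the robot, and variables do not carry over. Pictures are saved under pics/ and viewed, at most 10 in all, crops included, and the job is handed in when it is done.

Besides the shell and the picture viewer there is one more tool, called after "Request:" as name(argument=value, ...) on one line, values as JSON. send_rows: Moves the arm, as the interface text tells. Its arguments: {"type":"object","properties":{"steps":{"type":"array","items":{"type":"array","items":{"type":"array","items":{"type":"number"}}}}},"required":["steps"]}

```bash
mkdir -p pics; cat > h.py <<'E'
import numpy as np, cv2
from workcell import read_state, optics, workorder
def snap(n,f):
    c=optics.get_calibration(n); im=optics.read_camera(n)
    cv2.imwrite('pics/'+f+'.png',im[:,:,::-1]); np.savez('pics/'+f+'.npz',im=im,K=c['intrinsics'],r=c['rvec'],t=c['tvec'],fish=n=='wrist'); return im
def load(f):
    return np.load('pics/'+f+'.npz')
def ray(d,px):
    px=np.atleast_2d(np.array(px,float)); K=d['K']; R=cv2.Rodrigues(d['r'])[0]; t=d['t'].reshape(3)
    x=(px-[K[0,2],K[1,2]])/[K[0,0],K[1,1]]
    if d['fish']:
        th=np.linalg.norm(x,axis=1,keepdims=True)+1e-12; v=np.hstack([x/th*np.sin(th),np.cos(th)])
    else: v=np.hstack([x,np.ones((len(x),1))])
    v/=np.linalg.norm(v,axis=1,keepdims=True)
    return -R.T@t, v@R
def plane(d,px,z):
    o,v=ray(d,px); return o+v*((z-o[2])/v[:,2])[:,None]
def tri(d1,p1,d2,p2):
    o1,a=ray(d1,p1);o2,b=ray(d2,p2);a=a[0];b=b[0]
    s=np.linalg.lstsq(np.c_[a,-b],o2-o1,rcond=None)[0]
    return (o1+a*s[0]+o2+b*s[1])/2, np.linalg.norm(o1+a*s[0]-o2-b*s[1])
def proj(d,P):
    P=np.atleast_2d(P); K=d['K'];R=cv2.Rodrigues(d['r'])[0]
    c=P@R.T+d['t'].reshape(3)
    if d['fish']:
        n=np.linalg.norm(c[:,:2],axis=1,keepdims=True);th=np.arctan2(n[:,0],c[:,2])[:,None];x=c[:,:2]/n*th
    else: x=c[:,:2]/c[:,2:]
    return x*[K[0,0],K[1,1]]+[K[0,2],K[1,2]]
E
python3 - <<'E'
from h import *
a=snap('scene','s0');b=snap('top','t0');w=snap('wrist','w0')
for n in ['s0','t0','w0']:
    d=load(n);print(n,d['K'].round(1).tolist(),ray(d,[[320,200]]))
s=read_state();print(s['tcp_pos'],s['ee_rot'],s['ft_force'])
E
```

```text
s0 [[419.7, 0.0, 313.0], [0.0, 419.7, 199.4], [0.0, 0.0, 1.0]] (array([-338.11332233,  730.57963102,  642.96286169]), array([[ 0.69625813, -0.5706171 , -0.43545465]]))
t0 [[400.9, 0.0, 320.9], [0.0, 400.9, 202.5], [0.0, 0.0, 1.0]] (array([ 370.44119778,   24.23513796, 1328.66234252]), array([[ 0.17345685, -0.00358076, -0.98483496]]))
w0 [[309.7, 0.0, 319.1], [0.0, 309.7, 204.0], [0.0, 0.0, 1.0]] (array([ 311.33024627, -544.83743603,  383.79521152]), array([[-0.24532178, -0.10519294, -0.96371763]]))
[ 247.06384417 -573.5799752   238.09890448] [[ 9.18378551e-01  3.95702391e-01 -6.74339494e-04]
 [ 3.95702945e-01 -9.18377721e-01  1.24167369e-03]
 [-1.27965119e-04 -1.40716461e-03 -9.99999002e-01]] [ 0.47772586 -0.0283078  -0.17515042]
```

View pics/s0.png

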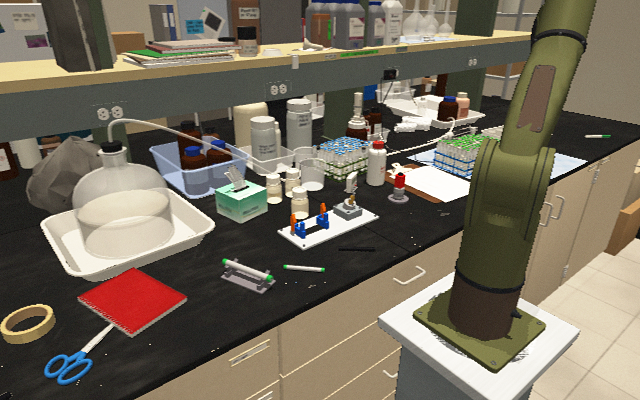

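View pics/t0.png

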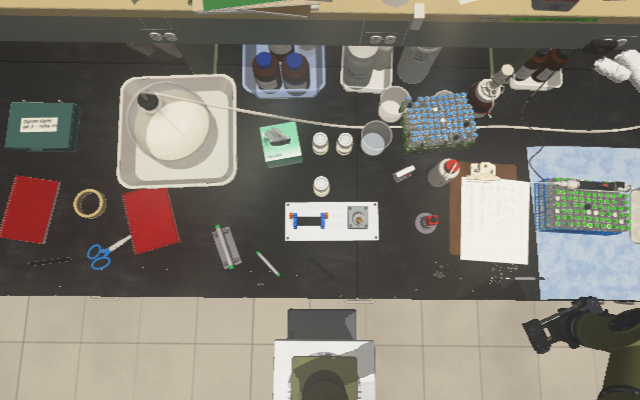

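Scene view: the rest with the green-ended cylinder is at about (247,270), a thinner green-ended pen lies at (303,268), and a black stick at (357,249). The station is at (330,222) and the coupler at (399,187). In the top view these are at cylinder (227,247), pen (268,263), black stick (322,267), station (332,221) and coupler (427,222).
Candidates: cylinder in the rest (247,270), pen (303,268), black stick (357,249). I choose the large one in the rest, and will check it in a close crop.

```bash
python3 - <<'E'
from h import *
a=load('s0')['im'];b=load('t0')['im']
r=lambda im,x0,y0,w,h,W,H:cv2.resize(im[y0:y0+h,x0:x0+w],(W,H),interpolation=cv2.INTER_CUBIC)
top=np.hstack([r(b,200,210,100,75,400,300),r(b,280,195,100,75,400,300)])
bot=np.hstack([r(a,210,240,100,75,400,300),r(a,270,165,150,90,400,300)])
cv2.imwrite('pics/c0.png',np.vstack([top,bot])[:,:,::-1])
for n in ['s0','t0']:
    d=load(n);hsv=cv2.cvtColor(d['im'],cv2.COLOR_RGB2HSV)
    for nm,lo,hi in [('green',(45,120,60),(75,255,255)),('orange',(5,160,120),(18,255,255)),('blue',(100,150,80),(125,255,255)),('red',(0,170,110),(4,255,255))]:
        m=cv2.inRange(hsv,lo,hi);k,_,st,ce=cv2.connectedComponentsWithStats(m)
        for i in range(1,k):
            x,y=ce[i]
            if st[i,4]>=6 and 190<x<460 and 165<y<300: print(n,nm,st[i].tolist(),ce[i].round(1))
E
```

```text
s0 green [216, 191, 22, 15, 80] [228.3 199.3]
s0 green [240, 190, 26, 12, 88] [256.5 195.4]
s0 green [222, 258, 6, 7, 25] [223.7 260.6]
s0 green [283, 264, 4, 5, 13] [284.5 265.8]
s0 green [321, 267, 4, 5, 16] [322.5 269.2]
s0 green [266, 275, 8, 7, 35] [269.  277.7]
s0 orange [408, 164, 11, 4, 25] [412.4 165.7]
s0 orange [385, 174, 10, 10, 48] [389.4 178.8]
s0 orange [404, 186, 37, 17, 107] [421.4 193.8]
s0 orange [320, 203, 6, 14, 49] [322.6 208.1]
s0 orange [290, 214, 7, 17, 70] [292.5 221.2]
s0 blue [317, 212, 12, 17, 135] [323.  220.5]
s0 blue [295, 222, 11, 16, 127] [300.  229.8]
s0 red [394, 174, 11, 14, 114] [399.5 180.9]
t0 green [215, 225, 5, 3, 10] [216.9 225.9]
t0 green [256, 251, 3, 3, 7] [257. 252.]
t0 green [229, 265, 5, 4, 14] [231.1 266.6]
t0 green [277, 273, 3, 3, 6] [278.  274.2]
t0 orange [290, 213, 3, 5, 11] [290.6 215. ]
t0 orange [325, 213, 3, 5, 10] [325.9 214.4]
t0 blue [294, 213, 3, 4, 11] [294.9 214.6]
t0 blue [321, 213, 3, 13, 36] [322.1 219.3]
t0 blue [294, 218, 3, 8, 24] [295.  221.5]
t0 red [454, 164, 5, 7, 16] [456.4 167. ]
t0 red [428, 216, 4, 3, 8] [429.2 216.9]
t0 red [429, 222, 9, 2, 13] [433.  222.7]
```

View pics/c0.png

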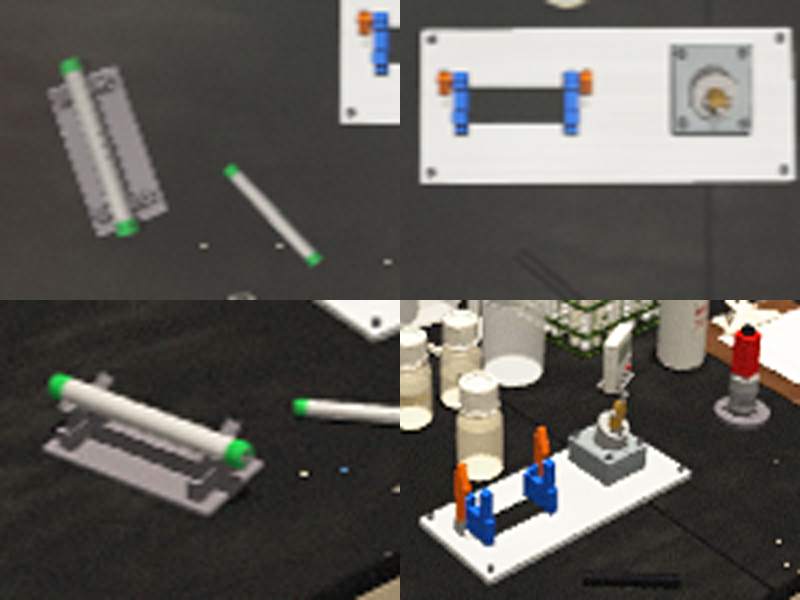

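The crop confirms the choice: the thick steel cylinder lies in the rest with its ends at top-view (217,226) and (231,267). The pen is thin and flat on the bench. Next I compute positions.

```bash
python3 - <<'E'
from h import *
s=load('s0');t=load('t0')
np.set_printoptions(precision=1,suppress=True)
print('end1',tri(s,[223.7,260.6],t,[216.9,225.9]))
print('end2',tri(s,[269,277.7],t,[231.1,266.6]))
print('red',tri(s,[399.5,180.9],t,[430.5,222.5]))
print('ends@31',plane(t,[[216.9,225.9],[231.1,266.6]],31),plane(s,[[223.7,260.6],[269,277.7]],31))
print('plate',plane(t,[[285,202.5],[377.5,202],[379.5,240],[285,241]],10))
print('jaws tri',tri(s,[292.5,219],t,[290.6,215]),tri(s,[322.6,206],t,[325.9,214.4]))
print('jawtop',plane(t,[[290.6,215],[325.9,214.4]],72))
print('coupler',plane(s,[399.5,180.9],74),plane(t,[427,222],12))
hsv=cv2.cvtColor(t['im'],cv2.COLOR_RGB2HSV)
print(cv2.inRange(hsv,(0,120,60),(8,255,255))[210:232,418:442]//255)
E
```

```text
end1 (array([509.6, 352.3,  33.1]), np.float64(0.9513852292196421))
end2 (array([379.3, 299.7,  32.2]), np.float64(2.7985591437656976))
red (array([ 523.5, -329.4,   73.7]), np.float64(0.9394369501049643))
ends@31 [[510.1 353.2  31. ]
 [380.2 301.1  31. ]] [[512.  350.7  31. ]
 [379.5 298.   31. ]]
plate [[ 593.   136.    10. ]
 [ 598.  -172.7   10. ]
 [ 471.3 -177.5   10. ]
 [ 464.9  132.9   10. ]]
jaws tri (array([543.4, 112. ,  60.8]), np.float64(2.3805028751684043)) (array([544.8,  -1. ,  68.3]), np.float64(4.108801533611879))
jawtop [[542.6 112.1  72. ]
 [545.7   0.5  72. ]]
coupler [[ 523.3 -328.3   74. ]] [[ 532.2 -335.5   12. ]]
[[0 0 0 0 0 0 0 0 0 0 0 0 0 0 0 0 0 0 0 0 0 0 0 0]
 [0 0 0 0 0 0 0 0 0 0 0 0 0 0 0 0 0 0 0 0 0 0 0 0]
 [0 0 0 0 0 0 0 0 0 0 0 0 0 0 0 0 0 0 0 0 0 0 0 0]
 [0 0 0 0 0 0 0 0 0 0 0 0 0 0 0 0 0 0 0 0 0 0 0 0]
 [0 0 0 0 0 0 0 0 0 0 0 0 0 0 0 0 0 0 0 0 0 0 0 0]
 [0 0 0 0 0 0 0 0 0 0 0 0 0 0 0 1 1 1 1 0 0 0 0 0]
 [0 0 0 0 0 0 0 0 0 0 1 1 1 1 1 0 1 1 1 1 0 0 0 0]
 [0 0 0 0 0 0 0 0 0 1 1 1 1 0 0 0 0 0 1 1 0 0 0 0]
 [0 0 0 0 0 0 0 0 1 1 1 1 1 0 0 0 0 0 0 0 0 0 0 0]
 [0 0 0 0 0 0 0 0 1 1 1 1 0 0 0 0 0 0 0 0 0 0 0 0]
 [0 0 0 0 0 0 0 0 1 1 1 1 0 0 0 0 0 0 0 1 0 0 0 0]
 [0 0 0 0 0 0 0 0 1 1 1 1 1 0 0 0 0 0 1 1 0 0 0 0]
 [0 0 0 0 0 0 0 0 1 1 1 1 1 1 0 0 0 1 1 1 1 0 0 0]
 [0 0 0 0 0 0 0 0 1 1 1 1 1 1 1 1 1 1 1 1 0 0 0 0]
 [0 0 0 0 0 0 0 0 0 1 1 1 1 1 1 1 1 0 0 0 0 0 0 0]
 [0 0 0 0 0 0 0 0 0 1 1 1 0 0 0 0 0 0 0 0 0 0 0 0]
 [0 0 0 0 0 0 0 0 0 0 0 0 0 0 0 0 0 0 0 0 0 0 0 0]
 [0 0 0 0 0 0 0 0 0 0 0 0 0 0 0 0 0 0 0 0 0 0 0 0]
 [0 0 0 0 0 0 0 0 0 0 0 0 0 0 0 0 0 0 0 0 0 0 0 0]
 [0 0 0 0 0 0 0 0 0 0 0 0 0 0 0 0 0 0 0 0 0 0 0 0]
 [0 0 0 0 0 0 0 0 0 0 0 0 0 0 0 0 0 0 0 0 0 0 0 0]
 [0 0 0 0 0 0 0 0 0 0 0 0 0 0 0 0 0 0 0 0 0 0 0 0]]
```

Request:
send_rows(steps=[[[0, 0, 0, 21, 54, 0, -1], [0, 0, 0, 21, 54, 0, -1], [0, 0, 0, 21, 54, 0, -1], [0, 0, 0, 21, 54, 0, -1], [0, 0, 0, 21, 54, 0, -1], [0, 0, 0, 21, 54, 0, -1], [0, 0, 0, 21, 54, 0, -1], [0, 0, 0, 21, 54, 0, -1], [0, 0, 0, 21, 54, 0, -1], [0, 0, 0, 21, 54, 0, -1], [0, 0, 0, 21, 54, 0, -1], [0, 0, 0, 21, 54, 0, -1], [0, 0, 0, 21, 54, 0, -1], [0, 0, 0, 21, 54, 0, -1], [0, 0, 0, 21, 54, 0, -1], [0, 0, 0, 21, 54, 0, -1], [0, 0, 0, 21, 54, 0, -1], [0, 0, 0, 21, 54, 0, -1]]])

```text
time: 1.65
tcp_pos: [456.5, -35.8, 238.6]
ee_rot: [[0.919, 0.393, -0.001], [0.393, -0.919, -0.001], [-0.001, 0.001, -1.0]]
ft_force: [-0.9, -0.5, -0.4]
grip_width: 88.4
grasp_force: 0.0
```

```bash
python3 - <<'E'
from h import *
s=read_state();print(s['time'],s['tcp_pos'],s['qvel'].round(1) if hasattr(s['qvel'],'round') else s['qvel'])
a=snap('wrist','w1')
E
```

```text
1.65 [456.54069715 -35.77134691 238.59238957] [ 0.8 -0.1  0.   0.1 -0.1 -0.1 -0.1]
```

Request:
send_rows(steps=[[[0, 0, -0.024, -1.2, 36, -9, -1], [0, 0, -0.024, -1.2, 36, -9, -1], [0, 0, -0.024, -1.2, 36, -9, -1], [0, 0, -0.024, -1.2, 36, -9, -1], [0, 0, -0.024, -1.2, 36, -9, -1], [0, 0, -0.024, -1.2, 36, -9, -1], [0, 0, -0.024, -1.2, 36, -9, -1], [0, 0, -0.024, -1.2, 36, -9, -1], [0, 0, -0.024, -1.2, 36, -9, -1], [0, 0, -0.024, -1.2, 36, -9, -1], [0, 0, -0.024, -1.2, 36, -9, -1], [0, 0, -0.024, -1.2, 36, -9, -1], [0, 0, -0.024, -1.2, 36, -9, -1]]])

```text
time: 2.78
tcp_pos: [446.4, 323.0, 149.0]
ee_rot: [[0.929, 0.37, 0.0], [0.37, -0.929, -0.002], [-0.0, 0.002, -1.0]]
ft_force: [0.1, -0.1, 0.1]
grip_width: 88.2
grasp_force: 0.0
```

```bash
python3 - <<'E'
from h import *
s=read_state();print(s['time'],s['tcp_pos'],s['qpos'])
snap('wrist','w2')
a=load('w1')['im'];b=load('w2')['im']
cv2.imwrite('pics/c1.png',np.hstack([a[:, 100:500],b[:,120:520]])[:,:,::-1])
E
```

```text
2.7833 [446.35248453 323.02382856 148.99849565] [ -39.64226568   41.22454995   -1.83784281  107.64274717    2.51341466
   31.22800839 -111.47492872]
```

View pics/c1.png

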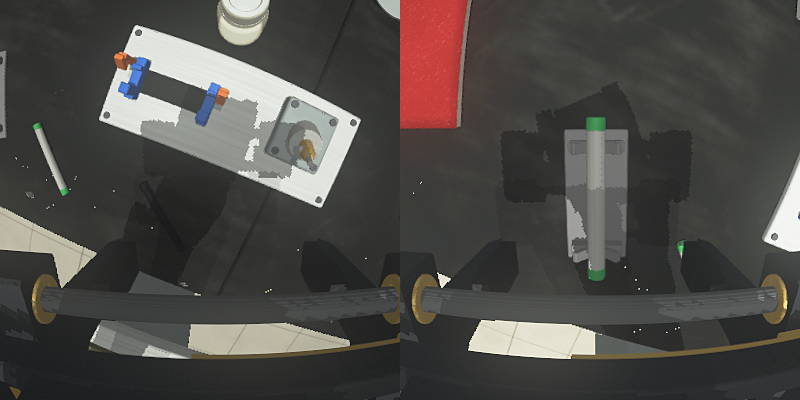

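The wrist views show the station with its four plate corners near crop (136,25), (359,118), (322,207) and (101,119), and the cylinder centred in view with green ends at crop (596,124) and (596,274).

```bash
python3 - <<'E'
from h import *
np.set_printoptions(precision=1,suppress=True)
d=load('w2');hsv=cv2.cvtColor(d['im'],cv2.COLOR_RGB2HSV);m=cv2.inRange(hsv,(45,90,40),(80,255,255))
P=[]
for i,(st,ce) in enumerate(zip(*cv2.connectedComponentsWithStats(m)[2:])):
    if i and st[4]>30: print(st,ce); 
    if i and st[4]>30 and abs(ce[0]-316)<12: P.append(ce)
p=plane(d,P,31);print(p,p.mean(0),np.linalg.norm(p[0]-p[1]));v=p[0]-p[1];print(np.degrees(np.arctan2(v[1],v[0])))
t=load('t0');s=load('s0')
print(tri(d,P[0],t,[216.9,225.9]),tri(d,P[1],t,[231.1,266.6]),tri(d,P[0],s,[223.7,260.6]),tri(d,P[1],s,[269,277.7]))
w=load('w1');print(plane(w,[[236,25],[459,118],[422,207],[201,119]],10))
hw=cv2.cvtColor(w['im'],cv2.COLOR_RGB2HSV)
for nm,lo,hi in [('or',(5,130,60),(18,255,255)),('bl',(100,130,50),(125,255,255))]:
    for i,(st,ce) in enumerate(zip(*cv2.connectedComponentsWithStats(cv2.inRange(hw,lo,hi))[2:])):
        if i and st[4]>20 and ce[1]<200: print(nm,st,ce,plane(w,ce,55))
E
```

```text
[552   0  81  54 587] [599.   30.5]
[306 117  20  14 270] [315.4 123.4]
[396 241   8  11  57] [399.8 246.8]
[308 268  18  13 170] [316.2 274.6]
[[504.5 350.9  31. ]
 [372.6 298.2  31. ]] [438.6 324.5  31. ] 141.988673816349
21.776596531330792
(array([506.6, 349.9,  47.5]), np.float64(3.8540966878066976)) (array([379.4, 299.6,  42.4]), np.float64(2.27755458829392)) (array([505.2, 352.2,  35.5]), np.float64(2.853818903067794)) (array([375. , 299.8,  34.9]), np.float64(1.6725072607540494))
[[ 590.1  133.4   10. ]
 [ 595.5 -168.9   10. ]
 [ 469.3 -175.2   10. ]
 [ 464.1  130.1   10. ]]
or [214  52  22  18 187] [221.9  60. ] [[539.8 115.3  55. ]]
or [317  88  12  10  78] [322.6  92.4] [[545.3  -0.1  55. ]]
bl [605   0   6   9  36] [607.6   4.1] [[ 901.5 -327.1   55. ]]
bl [615   0  25  16 168] [624.9   6.2] [[ 938.2 -372.    55. ]]
bl [622   6  18  19 170] [631.   15.5] [[ 934.5 -392.1   55. ]]
bl [612  19   5   9  37] [614.1  23.2] [[ 879.2 -349.7   55. ]]
bl [627  19  13  14 115] [633.5  26.1] [[ 919.5 -403.4   55. ]]
bl [603  23   6   9  42] [605.6  27.4] [[ 854.6 -331.2   55. ]]
bl [6
[... 306 characters left out ...]
  55. ]]
bl [619  39   6   8  37] [621.8  42.2] [[ 861.7 -377.2   55. ]]
bl [610  43   6   8  41] [612.3  46.6] [[ 835.  -355.5   55. ]]
bl [635  42   5  10  40] [637.2  46.7] [[ 889.2 -422.9   55. ]]
bl [626  47   6   8  38] [628.6  50.3] [[ 862.3 -399.4   55. ]]
bl [631  54   6   8  33] [633.4  57.7] [[ 860.5 -417.    55. ]]
bl [218  57  29  42 388] [233.1  76.8] [[526.5  95.7  55. ]]
bl [624  58   5   8  37] [625.9  61.6] [[ 837.6 -397.8   55. ]]
bl [632  66   5   7  30] [634.   69.1] [[ 842.4 -424.7   55. ]]
bl [307  83  13  14  98] [313.3  89. ] [[544.9  10.2  55. ]]
bl [301  96  14  18  94] [307.3 104.8] [[526.9   9.3  55. ]]
bl [296 111  11  11  82] [301.1 116. ] [[513.5  10.7  55. ]]
```

Request:
send_rows(steps=[[[0, 0, 0, -0.3, 0, -4, -1], [0, 0, 0, -0.3, 0, -8, -0.3], [0, 0, 0, -0.3, 0, -11.5, -0.3], [0, 0, 0, -0.3, 0, -13.5, -0.3], [0, 0, 0, -0.3, 0, -13.5, -0.3], [0, 0, 0, -0.3, 0, -13.5, 1], [0, 0, 0, -0.3, 0, -13.5, 1], [0, 0, 0, -0.3, 0, -13.5, 1], [0, 0, 0, -0.3, 0, -13.5, 1], [0, 0, 0, -0.3, 0, -13.5, 1], [0, 0, 0, -0.3, 0, -13.5, 1], [0, 0, 0, -0.3, 0, -13.5, 1]]])

```text
time: 3.83
tcp_pos: [442.7, 325.6, 14.3]
ee_rot: [[0.928, 0.373, 0.001], [0.373, -0.928, -0.0], [0.001, 0.001, -1.0]]
ft_force: [4.4, -7.4, 3.6]
grip_width: 17.0
grasp_force: 4.8
```

Request:
send_rows(steps=[[[0, 0, 0, 0, 0, 0, 1], [0, 0, 0, 0, 0, 2, 1], [0, 0, 0, 0, 0, 6, 1], [0, 0, 0.12, 0.3, -2, 9, 1], [0, 0, 0.24, 0.7, -5, 12, 1], [0, 0, 0.36, 1.2, -8.5, 15, 1], [0, 0, 0.48, 1.8, -12, 15.6, 1], [0, 0, 0.6, 2.2, -15.5, 15.6, 1], [0, 0, 0.72, 2.7, -19, 15.6, 1], [0, 0, 0.84, 3.2, -22.5, 15.6, 1], [0, 0, 0.96, 3.6, -25.5, 15.6, 1], [0, 0, 1.08, 3.8, -27, 15.6, 1], [0, 0, 1.208, 3.8, -27, 15.6, 1], [0, 0, 1.208, 3.8, -27, 15.6, 1], [0, 0, 1.208, 3.8, -27, 15.6, 1], [0, 0, 1.208, 3.8, -27, 15.6, 1]]])

```text
time: 5.17
tcp_pos: [480.2, 57.0, 169.8]
ee_rot: [[-0.018, 1.0, 0.0], [1.0, 0.018, 0.001], [0.001, 0.0, -1.0]]
ft_force: [-0.4, -0.1, -2.1]
grip_width: 14.5
grasp_force: 30.0
```

```bash
python3 - <<'E'
from h import *
s=read_state();print(s['time'],s['tcp_pos'],s['grip_width'],s['grasp_force'],s['ft_force'])
snap('wrist','w3');snap('scene','s3')
a=load('w3')['im'];b=load('s3')['im']
cv2.imwrite('pics/c3.png',np.hstack([cv2.resize(a[0:300,140:540],(533,400)),cv2.resize(b[150:270,250:330],(266,400))])[:,:,::-1])
E
```

```text
5.1667 [480.21415967  56.99047497 169.77141661] 14.522973899216897 30.014299526810646 [-0.40984583 -0.12874649 -2.10423156]
```

View pics/c3.png

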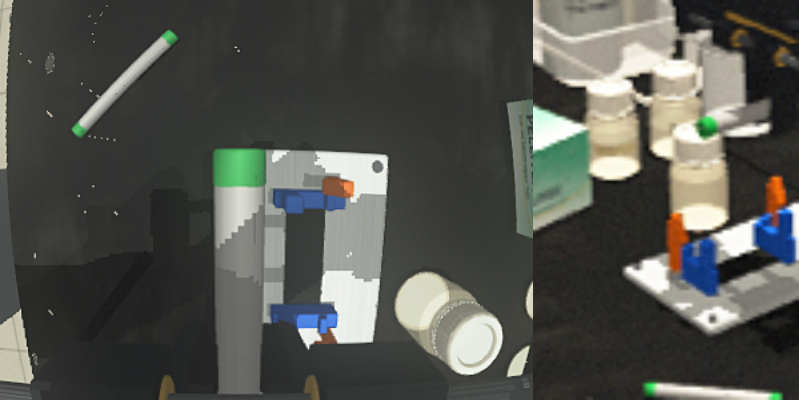

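The wrist view shows the cylinder held straight along the station's y, with its green far end at full-image (300..340, 112). The two forks are at about (345..400, 145) and (345..393, 237). I enlarge the forks to locate the prongs.

```bash
python3 - <<'E'
from h import *
np.set_printoptions(precision=1,suppress=True)
a=load('w3')['im'];b=load('w1')['im'];t=load('t0')['im']
c=cv2.resize(a[125:265,330:430],None,fx=4,fy=4,interpolation=cv2.INTER_NEAREST)
e=cv2.resize(b[45:135,205:345],(400,257),interpolation=cv2.INTER_NEAREST)
f=cv2.resize(t[205:233,280:336],(400,200),interpolation=cv2.INTER_NEAREST)
r=np.vstack([e,f]);r=np.vstack([r,np.zeros((560-len(r),400,3),np.uint8)])
cv2.imwrite('pics/c4.png',np.hstack([c,r])[:,:,::-1])
d=load('w3')
print('end',plane(d,[[300,112],[340,112],[320,112],[320,140]],196))
print('corner',plane(d,[[140+387/1.333,155/1.333]],10))
E
```

```text
end [[469.8 131.  196. ]
 [485.  131.2 196. ]
 [477.4 131.  196. ]
 [477.6 120.2 196. ]]
corner [[589.6 135.8  10. ]]
```

View pics/c4.png

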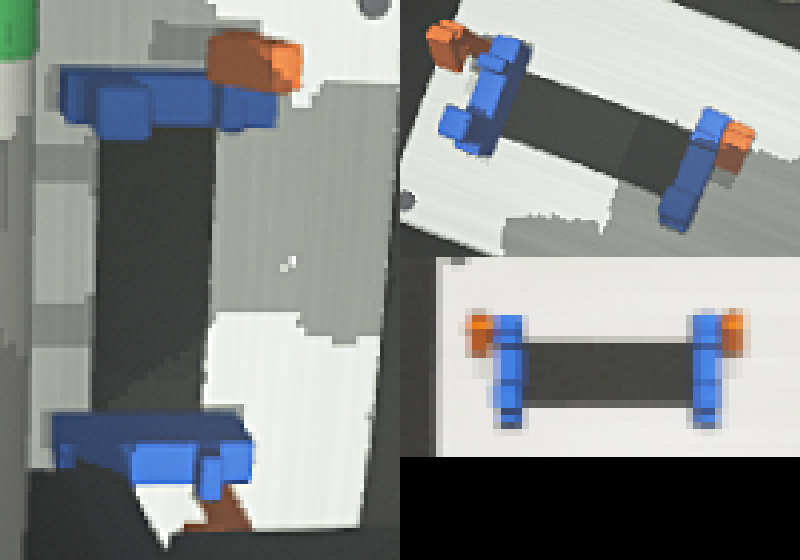

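```bash
python3 - <<'E'
from h import *
np.set_printoptions(precision=1,suppress=True)
t=load('t0');w=load('w3');w1=load('w1')
c=lambda x,y:[(x-400)/7.14+280,(y-257)/7.14+205]
print('tall inner L/R',plane(t,[c(510,382),c(706,382)],60))
print('tall outer top',plane(t,[c(510,410),c(706,410)],60))
print('low inner',plane(t,[c(510,345),c(706,345)],48))
print('blk rows',plane(t,[c(610,343),c(610,407)],10))
print('fork y',plane(t,[c(495,360),c(524,360),c(692,360),c(721,360)],40))
print('jaw',plane(t,[c(480,320),c(736,320)],76))
q=lambda x,y:[330+x/4,125+y/4]
print('w3 tall top',plane(w,[q(97,110),q(150,110)],60),'low inner',plane(w,[q(218,110)],48),'low inner R',plane(w,[q(222,462)],48))
print('w3 blk',plane(w,[q(100,170),q(214,170),q(92,400),q(202,400)],10))
print('w3 fork y',plane(w,[q(124,83),q(124,140)],60))
e=lambda x,y:[205+(x-400)/2.857,45+y/2.857]
print('w1 tall',plane(w1,[e(470,122),e(441,122)],60))
E
```

```text
tall inner L/R [[520.3  97.2  60. ]
 [521.2   9.8  60. ]]
tall outer top [[507.8  96.9  60. ]
 [508.7   9.7  60. ]]
low inner [[538.5  98.2  48. ]
 [539.5   9.8  48. ]]
blk rows [[544.9  54.   10. ]
 [515.1  53.6  10. ]]
fork y [[532.7 105.3  40. ]
 [532.8  92.2  40. ]
 [533.6  16.   40. ]
 [533.7   2.9  40. ]]
jaw [[545.8 110.   76. ]
 [547.   -3.   76. ]]
w3 tall top [[506.6 100.5  60. ]
 [517.7 100.9  60. ]] low inner [[534.8 100.1  48. ]] low inner R [[541.9  17.1  48. ]]
w3 blk [[513.6  79.8  10. ]
 [542.8  80.7  10. ]
 [514.4  18.7  10. ]
 [544.   19.1  10. ]]
w3 fork y [[512.  106.3  60. ]
 [512.5  94.4  60. ]]
w1 tall [[514.2  93.3  60. ]
 [510.5 104.2  60. ]]
```

```bash
python3 - <<'E'
from h import *
np.set_printoptions(precision=1,suppress=True)
t=load('t0');s=load('s0');w=load('w3');w1=load('w1')
print(plane(t,[[321,181]],97), plane(t,[[321,194.5]],5))
print('cap w3',plane(w,[[140+477/1.333,341/1.333]],97),'cap w1',plane(w1,[[343,3]],97))
print('cap s0',plane(s,[[300,190]],97))
print(proj(t,[[600,50,97],[620,50,97],[640,50,97]]))
E
```

```text
[[648.1  17.2  97. ]] [[622.4  16.2   5. ]]
cap w3 [[637.1  21.2  97. ]] cap w1 [[630.7  16.1  97. ]]
cap s0 [[628.9  19.8  97. ]]
[[310.4 195.9]
 [310.4 189.6]
 [310.5 183.4]]
```

Bottle_a's cap (about x 637, y 18, top at 97) could touch the gripper's +x end at the bottom of the push. So I tilt the tool about the cylinder axis to raise that side.

Request:
send_rows(steps=[[[0, -0.07, 0, 2.6, -0.05, 0, 1], [0, -0.14, 0, 5.2, -0.05, -2, 1], [0, -0.14, 0, 5.2, -0.05, -5, 1], [0, -0.14, 0, 5.2, -0.05, -6, 1], [0, -0.14, 0, 5.2, -0.05, -6, 1], [0, -0.14, 0, 5.2, -0.05, -6, 1], [0, -0.14, 0, 5.2, -0.05, -6, 1]]])

```text
time: 5.85
tcp_pos: [532.8, 56.2, 110.5]
ee_rot: [[-0.02, 0.99, 0.141], [1.0, 0.02, 0.001], [-0.002, 0.141, -0.99]]
ft_force: [-0.3, 1.3, -1.8]
grip_width: 14.6
grasp_force: 30.0
```

```bash
python3 - <<'E'
from h import *
s=read_state();print(s['time'],s['tcp_pos'],s['qpos'],s['ft_force'])
a=snap('wrist','w5')[60:360,120:520];b=snap('scene','s5')[170:250,270:350]
cv2.imwrite('pics/c5.png',np.hstack([cv2.resize(a,(533,400)),cv2.resize(b,(266,266)).repeat(1,0) if 0 else cv2.copyMakeBorder(cv2.resize(b,(266,266)),0,134,0,0,0)])[:,:,::-1])
E
```

```text
5.85 [532.79945445  56.21014844 110.49764621] [ -4.72518014  42.78960189 -11.69350742 119.05381437  42.38958437
  14.42683904 -52.45051403] [-0.32868488  1.33684743 -1.7972912 ]
```

View pics/c5.png

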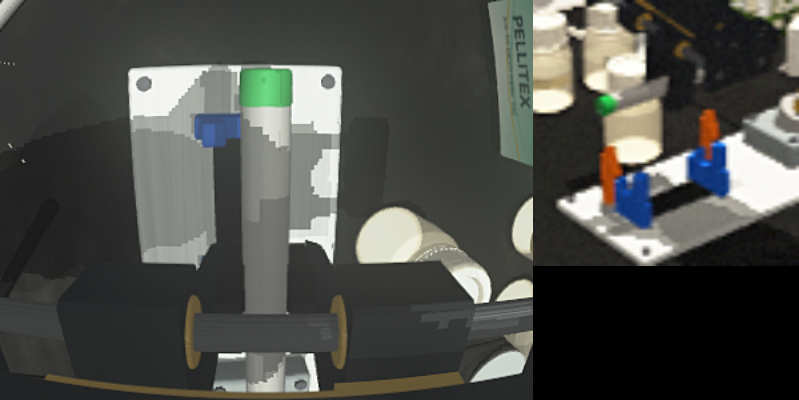

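The cylinder hangs over the slot (axis near crop column 266), with the tall prong just to its left (crop 195..240, 130). Bottle_a is clear of the tilted gripper. I descend slowly.

Request:
send_rows(steps=[[[0, 0, 0, 0, 0, -2, 1], [0, 0, 0, 0, 0, -3, 1], [0, 0, 0, 0, 0, -3.7, 1], [0, 0, 0, 0, 0, -4.4, 1], [0, 0, 0, 0, 0, -5.1, 1], [0, 0, 0, 0, 0, -5.8, 1], [0, 0, 0, 0, 0, -5.8, 1]]])

```text
time: 6.53
tcp_pos: [530.7, 55.4, 50.5]
ee_rot: [[-0.02, 0.99, 0.136], [1.0, 0.021, -0.001], [-0.004, 0.136, -0.991]]
ft_force: [-1.3, -0.2, -1.2]
grip_width: 14.9
grasp_force: 30.0
```

Request:
send_rows(steps=[[[0, 0, 0, 0, 0, -0.6, 1], [0, 0, 0, 0, 0, -1.2, 1], [0, 0, 0, 0, 0, -1.8, 1], [0, 0, 0, 0, 0, -2.3, 1], [0, 0, 0, 0, 0, -2.7, 1], [0, 0, 0, 0, 0, -2.7, 1]]])

```text
time: 7.03
tcp_pos: [532.6, 56.0, 24.9]
ee_rot: [[-0.021, 0.99, 0.141], [1.0, 0.022, 0.0], [-0.003, 0.141, -0.99]]
ft_force: [-10.0, -2.3, 36.7]
grip_width: 14.6
grasp_force: 30.1
```

Request:
send_rows(steps=[[[0, 0, 0, 0, 0, 0.1, 1], [0, 0, 0, 0, 0, 0.1, 0.1], [0, 0, 0, 0, 0, 0.1, 0.1], [0, 0, 0, 0, 0, 0.1, 0.1], [0, 0, 0, 0, 0, 0.1, 0.1], [0, 0, 0, 0, 0, 0.1, 0.1], [0, 0, 0, 0, 0, 1.5, 0.1], [0, 0, 0, 0, 0, 4, 0.1], [0, 0, 0, -1, 0, 8, 0.1], [0, 0, 0, -2, 0, 12, 0.1], [0, 0.14, 0, -5, 0, 15, -0.3], [0, 0.14, 0, -5, 0, 15, -0.3], [0, 0.14, 0, -5, 0, 15, -0.3]]])

```text
time: 8.12
tcp_pos: [483.0, 56.7, 179.1]
ee_rot: [[-0.019, 1.0, 0.003], [1.0, 0.019, 0.004], [0.004, 0.003, -1.0]]
ft_force: [1.0, 0.3, 0.0]
grip_width: 56.3
grasp_force: 0.0
```

```bash
python3 - <<'E'
from h import *
np.set_printoptions(precision=1,suppress=True)
s=read_state();print(s['time'],s['tcp_pos'],s['ft_force'])
a=snap('wrist','w6')[60:360,120:520];b=snap('scene','s6')[170:250,270:350];snap('top','t6')
cv2.imwrite('pics/c6.png',np.hstack([cv2.resize(a,(533,400)),cv2.copyMakeBorder(cv2.resize(b,(266,266),interpolation=2),0,134,0,0,0)])[:,:,::-1])
w=load('w6');S=load('s6')
h=cv2.cvtColor(w['im'],cv2.COLOR_RGB2HSV)
for i,(st,ce) in enumerate(zip(*cv2.connectedComponentsWithStats(cv2.inRange(h,(45,90,40),(80,255,255)))[2:])):
    if i and st[4]>30: print(st,ce,plane(w,ce,42))
h=cv2.cvtColor(S['im'],cv2.COLOR_RGB2HSV)
for i,(st,ce) in enumerate(zip(*cv2.connectedComponentsWithStats(cv2.inRange(h,(45,100,50),(80,255,255)))[2:])):
    if i and st[4]>8 and 270<ce[0]<350: print('s',st,ce,plane(S,ce,42))
print('pred',proj(S,[[528.7,124,42]]),proj(w,[[528.7,124,42],[531,-14,42]]))
E
```

```text
8.1167 [483.   56.7 179.1] [1.  0.3 0. ]
[259  25  13  12  83] [265.6  30.4] [[429.7 211.6  42. ]]
[546  72  16  40 175] [556.3  88.4] [[744.1 186.7  42. ]]
[194  92  12  12  76] [199.1  98.1] [[366.3 149.7  42. ]]
[556 112   8  38  98] [560.7 127.9] [[754.7 142.7  42. ]]
[363 118  17  13 193] [370.8 124.2] [[527.2 124.4  42. ]]
[562 156   2  32  41] [562.8 170.7] [[766.6  93.4  42. ]]
[358 259  15  12 129] [364.2 265.2] [[529.1 -16.9  42. ]]
s [328  20   3   6  17] [328.9  22.4] [[ 8877.3 -7031.3    42. ]]
s [326 212   5   4  12] [328.8 213.1] [[534.2 -20.1  42. ]]
s [290 225   6   6  23] [292.3 227.5] [[529.1 121.8  42. ]]
s [283 264   4   5  16] [284.4 266.1] [[383.5 249.7  42. ]]
s [321 267   4   6  17] [322.5 269.4] [[315.5 183.4  42. ]]
pred [[291.8 227.8]] [[372.3 124.6]
 [366.3 262.7]]
```

View pics/c6.png

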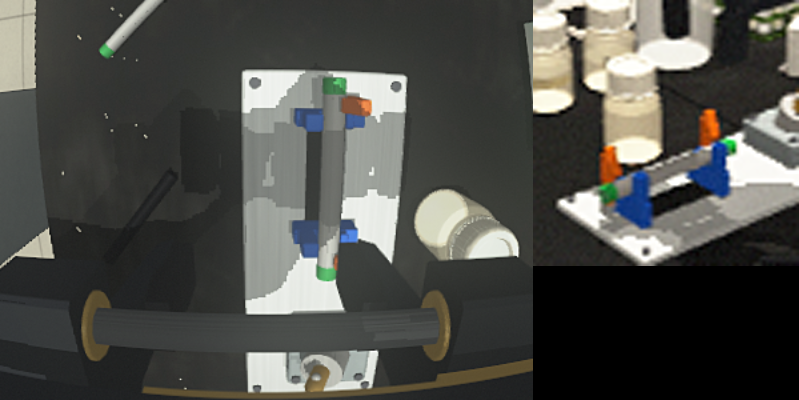

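The cylinder lies home: its ends are at crop (335,85) and (326,272), which is at 42 mm height. Both orange jaws stand upright over it. Next is the coupler.

Request:
send_rows(steps=[[[0, 0, 0.12, 0.7, -3, 1, -1], [0, 0, 0.24, 1.4, -6, 2, -1], [0, 0, 0.36, 2.1, -9, 3, -1], [0, 0, 0.48, 2.8, -12, 4, -1], [0, 0, 0.6, 3.5, -15, 4.6, -1], [0, 0, 0.72, 4.2, -18, 4.6, -1], [0, 0, 0.84, 4.9, -21, 4.6, -1], [0, 0, 0.96, 5.6, -24, 4.6, -1], [0, 0, 1.08, 6.3, -27, 4.6, -1], [0, 0, 1.2, 7, -30, 4.6, -1], [0, 0, 1.32, 7.7, -33, 4.6, -1], [0, 0, 1.44, 8.2, -36, 4.6, -1], [0, 0, 1.55, 8.7, -38.3, 4.6, -1], [0, 0, 1.55, 8.7, -38.3, 4.6, -1], [0, 0, 1.55, 8.7, -38.3, 4.6, -1], [0, 0, 1.55, 8.7, -38.3, 4.6, -1]]])

```text
time: 9.6
tcp_pos: [569.2, -326.0, 219.0]
ee_rot: [[-1.0, -0.0, -0.002], [-0.0, 1.0, 0.001], [0.002, 0.001, -1.0]]
ft_force: [0.5, 0.8, -0.2]
grip_width: 88.3
grasp_force: 0.0
```

```bash
python3 - <<'E'
from h import *
np.set_printoptions(precision=1,suppress=True)
s=read_state();print(s['time'],s['tcp_pos'],s['qpos'],s['ft_force'])
snap('wrist','w7');w=load('w7');a=w['im']
h=cv2.cvtColor(a,cv2.COLOR_RGB2HSV);m=cv2.inRange(h,(0,130,50),(8,255,255))|cv2.inRange(h,(174,130,50),(180,255,255))
n,L,st,ce=cv2.connectedComponentsWithStats(m)
for i in range(1,n):
    if st[i,4]>60: print(st[i],ce[i],plane(w,ce[i],74))
p=proj(w,[[523,-330,96]])[0].astype(int);print(p)
x0=max(0,min(540,p[0]-50));y0=max(0,min(300,p[1]-50))
print(x0,y0)
cv2.imwrite('pics/c7.png',np.hstack([a[:,120:520],cv2.resize(a[y0:y0+100,x0:x0+100],(400,400),interpolation=0)])[:,:,::-1])
E
```

```text
9.6 [ 569.2 -326.   219. ] [ 55.   55.8 -65.   83.5  51.4  73.6  75.2] [ 0.5  0.8 -0.2]
[295 133  34  36 551] [311.5 149.7] [[ 526.3 -332.3   74. ]]
[238 323  42  34 954] [255.7 337.2] [[ 748.3 -402.7   74. ]]
[269 334  16  25 160] [277.7 348.6] [[ 766.  -376.7   74. ]]
[313 148]
263 98
```

View pics/c7.png

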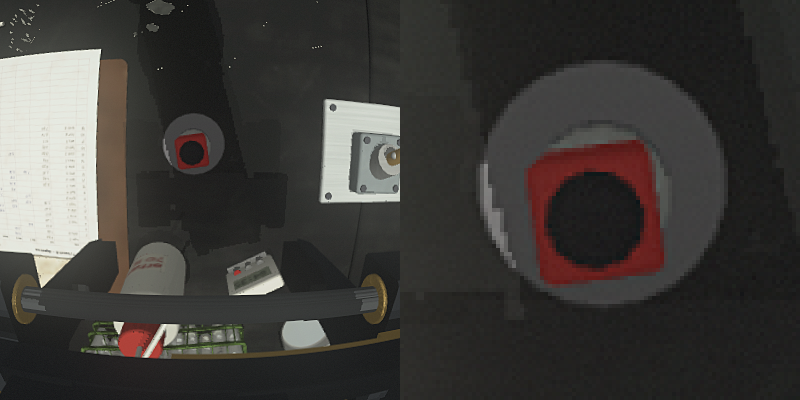

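The coupler stands on its round stand at crop (192,152). Its red square has corners at right-panel (530,160), (643,140), (664,268) and (543,286), so it is turned by about 8 degrees.

```bash
python3 - <<'E'
from h import *
np.set_printoptions(precision=2,suppress=True)
w=load('w7');t=load('t0');s=load('s0')
h=cv2.cvtColor(w['im'],cv2.COLOR_RGB2HSV)
m=cv2.inRange(h[98:198,263:363],(0,110,40),(8,255,255))
m=cv2.morphologyEx(m,cv2.MORPH_CLOSE,np.ones((3,3)))
c=max(cv2.findContours(m,0,2)[0],key=cv2.contourArea)
p=plane(w,c[:,0]+[263,98],96)
r=cv2.minAreaRect(p[:,:2].astype(np.float32));print('rect',r)
cc=np.array([[530,160],[643,140],[664,268],[543,286]]);q=plane(w,np.array([263-100,98])+[0,0]+cc/4,96);print(q,q.mean(0))
blk=np.array([263+(596-400)/4,98+219/4]);print('cap',plane(w,blk,102), 'stand',plane(w,[263+(604-400)/4,98+182/4],4))
print('tri cap',tri(w,blk,t,[431.5,220]))
hs=cv2.cvtColor(s['im'],cv2.COLOR_RGB2HSV);m=cv2.inRange(hs[170:192,385:412],(0,130,60),(8,255,255));ys,xs=np.nonzero(m);print('scene red',xs.min()+385,xs.max()+385,ys.min()+170,ys.max()+170,np.mean(xs)+385,np.mean(ys)+170)
print('tri red',tri(w,blk,s,[399.5,172.5]))
E
```

```text
rect ((525.1016235351562, -331.9478454589844), (29.376598358154297, 27.457984924316406), 7.603776454925537)
[[ 513.68 -345.55   96.  ]
 [ 509.45 -321.12   96.  ]
 [ 537.55 -316.47   96.  ]
 [ 541.49 -343.06   96.  ]] [ 525.54 -331.55   96.  ]
cap [[ 526.03 -331.19  102.  ]] stand [[ 526.22 -330.92    4.  ]]
tri cap (array([ 529.53, -331.63,   79.06]), np.float64(1.8030677744588959))
scene red 394 404 174 188 399.2142857142857 180.984126984127
tri red (array([ 526.96, -330.35,  103.25]), np.float64(2.688830091126266))
```

Request:
send_rows(steps=[[[0, 0, 0.1, -4.1, -0.2, 0, -1], [0, 0, 0.14, -4.5, -0.2, -2, -1], [0, 0, 0.14, -4.5, -0.2, -6, -1], [0, 0, 0.14, -4.5, -0.2, -10, -1], [0, 0, 0.14, -4.5, -0.2, -14, -0.3], [0, 0, 0.14, -4.5, -0.2, -16.6, -0.1], [0, 0, 0.14, -4.5, -0.2, -16.6, -0.1], [0, 0, 0.14, -4.5, -0.2, -16.6, 0.1], [0, 0, 0.14, -4.5, -0.2, -16.6, 1], [0, 0, 0.14, -4.5, -0.2, -16.6, 1], [0, 0, 0.14, -4.5, -0.2, -16.6, 1], [0, 0, 0.14, -4.5, -0.2, -16.6, 1], [0, 0, 0.14, -4.5, -0.2, -16.6, 1]]])

```text
time: 10.73
tcp_pos: [525.0, -330.4, 56.0]
ee_rot: [[-0.99, -0.138, 0.002], [-0.138, 0.99, -0.002], [-0.001, -0.002, -1.0]]
ft_force: [0.1, -2.4, 1.6]
grip_width: 29.9
grasp_force: 1.1
```

Request:
send_rows(steps=[[[0, 0, 0, 0, 0, 0, 1], [0, 0, 0, 0, 0, 1, 1], [0, 0, 0, 0, 0, 4, 1], [0, 0, 0, 0, 0, 7.5, 1], [0, 0, 0, 1, 3, 10, 1], [0, 0, -0.05, 2.2, 6.5, 12, 1], [0, 0, -0.12, 3.4, 10, 14.6, 1], [0, 0, -0.12, 4.6, 13.5, 14.6, 1], [0, 0, -0.12, 5.6, 17, 14.6, 1], [0, 0, -0.12, 6.6, 20.5, 14.6, 1], [0, 0, -0.12, 7.5, 23, 14.6, 1], [0, 0, -0.12, 7.5, 23, 14.6, 1], [0, 0, -0.12, 7.5, 23, 14.6, 1], [0, 0, -0.12, 7.5, 23, 14.6, 1]]])

```text
time: 11.9
tcp_pos: [598.6, -100.3, 200.4]
ee_rot: [[-1.0, -0.019, -0.002], [-0.019, 1.0, -0.001], [0.002, -0.001, -1.0]]
ft_force: [-0.1, -0.3, -2.3]
grip_width: 28.0
grasp_force: 30.0
```

```bash
python3 - <<'E'
from h import *
np.set_printoptions(precision=2,suppress=True)
s=read_state();print(s['time'],s['tcp_pos'],s['qpos'],s['ft_force'],s['grip_width'],s['grasp_force']);print(s['ee_rot'])
snap('wrist','w8');snap('scene','s8');snap('top','t8');w=load('w8')
print(proj(w,[[530,-100,45],[530,-100,10]]))
p=proj(w,[[530,-100,45]])[0].astype(int);x0,y0=max(0,p[0]-50),max(0,p[1]-50)
S=load('s0');q=proj(S,[[530,-100,45]])[0].astype(int);print(x0,y0,q)
T=load('t0');k=proj(T,[[530,-100,45]])[0].astype(int);print(k)
R=lambda im,x,y,w,h:cv2.resize(im[y:y+h,x:x+w],(400,300),interpolation=0)
big=np.vstack([np.hstack([R(w['im'],x0,y0+12,100,75),R(S['im'],q[0]-30,q[1]-22,60,45)]),np.hstack([R(T['im'],k[0]-24,k[1]-18,48,36),R(w['im'],120,0,400,300)])])
cv2.imwrite('pics/c8.png',big[:,:,::-1])
E
```

```text
11.9 [ 598.61 -100.32  200.44] [ 36.75  53.62 -63.92  93.73  51.79  67.04  50.89] [-0.13 -0.27 -2.27] 28.0065725148291 29.977258162853104
[[-1.   -0.02 -0.  ]
 [-0.02  1.   -0.  ]
 [ 0.   -0.   -1.  ]]
[[320.05 122.15]
 [319.95 121.69]]
270 72 [348 205]
[356 220]
```

View pics/c8.png

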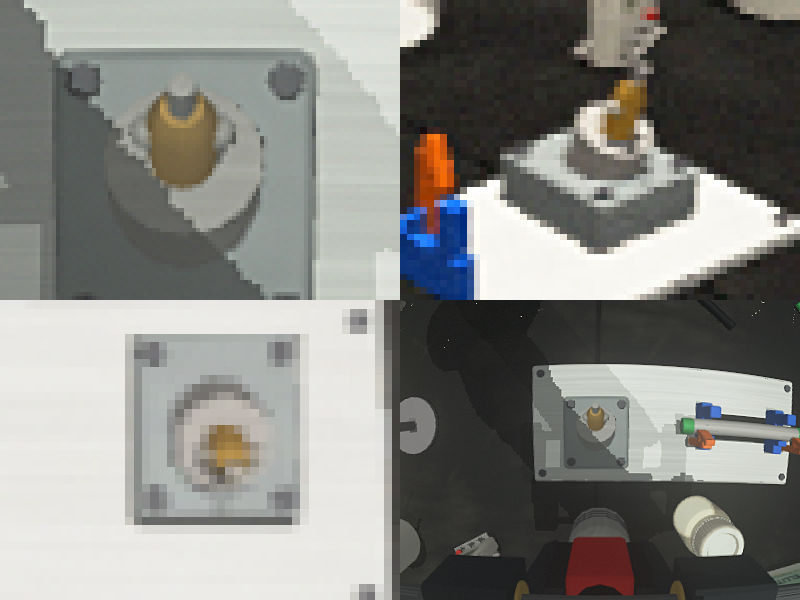

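Wrist crop: the nipple's pin is at about (181,83), the gold base at (184,187), and the shoulder centre near (184,160), with the block centred on column 184. In the scene crop the shoulder is at (613,133) and the gold tip at (635,85). In the top crop the shoulder is at (224,438). The coupler is held in the gripper.

```bash
python3 - <<'E'
from h import *
np.set_printoptions(precision=1,suppress=True)
w=load('w8');s=load('s0');t=load('t0')
W=lambda x,y:[270+x/4,84+y/4]; S=lambda x,y:[318+(x-400)/6.667,183+y/6.667]; T=lambda x,y:[332+x/8.333,202+(y-300)/8.333]
print('shoulder ws',tri(w,W(184,160),s,S(613,132)),'st',tri(s,S(613,132),t,T(224,438)),'wt',tri(w,W(184,160),t,T(224,438)))
print('w planes 40',plane(w,[W(184,160),W(106,160),W(263,160),W(184,232),W(184,88)],42))
print('t plane 42',plane(t,[T(224,438),T(175,438),T(272,438),T(224,490),T(224,385)],42))
print('s plane 42',plane(s,S(613,132),42))
print('tip',tri(w,W(181,108),s,S(635,85)),tri(w,W(182,84),s,S(643,70)))
print('block w z?',plane(w,[W(54,50),W(315,50)],33),'block t',plane(t,[T(134,334),T(299,334),T(134,516),T(299,516)],33))
# gold masks -> image lines
for n,d,(x0,x1,y0,y1) in [('w',w,(295,335,100,135)),('s',s,(340,362,190,207)),('t',t,(350,366,212,226))]:
    h=cv2.cvtColor(d['im'],cv2.COLOR_RGB2HSV)[y0:y1,x0:x1]
    m=cv2.inRange(h,(12,90,60),(28,255,255));ys,xs=np.nonzero(m);P=np.c_[xs+x0,ys+y0].astype(np.float32)
    l=cv2.fitLine(P,cv2.DIST_L2,0,.01,.01).ravel();print(n,len(P),l,P.min(0),P.max(0))
# coupler mouth pose seen in top/scene: 
for n in ['s8','t8']:
    d=load(n);h=cv2.cvtColor(d['im'],cv2.COLOR_RGB2HSV);m=cv2.inRange(h,(0,150,60),(6,255,255))
    p=proj(d,[[598.6,-100.3,219]])[0];N,L,st,ce=cv2.connectedComponentsWithStats(m)
    for i in range(1,N):
        if st[i,4]>6 and np.hypot(*(ce[i]-p))<25: print(n,p,st[i],ce[i])
E
```

```text
shoulder ws (array([ 531.2, -104.3,   53.6]), np.float64(1.5141247555443376)) st (array([ 535.1, -107. ,   51.3]), np.float64(3.1248450614141867)) wt (array([ 531.5, -103. ,   84.7]), np.float64(1.2882766684220082))
w planes 40 [[ 531.9 -103.9   42. ]
 [ 532.1 -122.9   42. ]
 [ 531.5  -84.7   42. ]
 [ 549.7 -103.6   42. ]
 [ 514.2 -104.2   42. ]]
t plane 42 [[ 537.4 -106.9   42. ]
 [ 537.2  -87.8   42. ]
 [ 537.6 -125.5   42. ]
 [ 517.1 -106.7   42. ]
 [ 558.2 -107.    42. ]]
s plane 42 [[ 547.7 -121.2   42. ]]
tip (array([ 519.3, -105.1,   82.6]), np.float64(2.2272647998849413)) (array([ 514.5, -105. ,   92.2]), np.float64(2.4389197274794987))
block w z? [[ 504.4 -136.9   33. ]
 [ 503.3  -71.8   33. ]] block t [[ 579.4  -72.6   33. ]
 [ 580.1 -137.5   33. ]
 [ 507.6  -72.5   33. ]
 [ 508.3 -136.8   33. ]]
w 285 [  0.1   1.  315.1 119.4] [307. 108.] [323. 130.]
s 41 [  0.3  -0.9 351.3 198.9] [348. 195.] [354. 203.]
t 17 [  0.8   0.6 359.  219. ] [357. 217.] [361. 221.]
s8 [336.5 148. ] [335 141   8  16  98] [338.6 148.9]
```

```bash
python3 - <<'E'
from h import *
np.set_printoptions(precision=1,suppress=True)
w=load('w8');h=cv2.cvtColor(w['im'],cv2.COLOR_RGB2HSV)
m=cv2.inRange(h,(0,120,40),(8,255,255));m[:220]=0
for r in (245,260,275,290):
    xs=np.nonzero(m[r,270:370])[0]+270;print(r,xs.min(),xs.max(),plane(w,[[xs.min(),r],[xs.max()+1,r]],240)[:,1])
# red near face: plane x const ; report y at depth of TCP axis
print('proj tcp axis',proj(w,[[598.6-14,-100.3,219],[598.6-14,-114.3,219],[598.6-14,-86.3,219],[598.6,-100.3,158.4]]))
# steel socket mouth
g=cv2.inRange(h,(45,90,40),(80,255,255))
for i,(st,ce) in enumerate(zip(*cv2.connectedComponentsWithStats(g)[2:])):
    if i and st[4]>30: print(st,ce,plane(w,ce,42))
# socket extents rows
for r in range(205,240,5): print(r,w['im'][r,280:360:4].mean(1).astype(int))
for n in ['w7','w8']:
    d=load(n);print(n)
E
```

```text
245 292 346 [-110.3  -89.7]
260 289 349 [-111.5  -88.2]
275 286 353 [-112.9  -86.3]
290 286 353 [-113.1  -85.8]
proj tcp axis [[318.3 251.9]
 [287.3 251.2]
 [349.2 252.2]
 [318.1 232.3]]
[515   1  10   9  54] [519.4   5. ] [[371.  126.2  42. ]]
[555  63   9   8  44] [559.8  67. ] [[435.  188.6  42. ]]
[402 118  12  15 157] [407.8 125.2] [[529.3 -12.3  42. ]]
[517 128  10  13  84] [522.1 133.6] [[525.3 129.8  42. ]]
205 [36 37 38 36 35 38 37 37 41 34 41 40 43 45 42 45 44 44 46 45]
210 [47 43 37 36 36 37 45 74 63 61 61 63 76 55 40 44 45 44 45 44]
215 [46 47 44 35 34 69 56 66 64 64 67 66 62 65 57 43 44 43 44 45]
220 [35 36 37 36 65 57 72 78 77 77 77 78 77 76 56 53 36 42 42 45]
225 [44 45 46 45 56 76 77 77 78 78 78 79 75 75 75 77 56 41 41 42]
230 [45 45 45 64 76 79 83 86 85 90 86 90 87 82 84 78 78 39 39 41]
235 [44 45 44 78 82 87 90 87 96 96 98 95 93 87 87 88 76 59 41 40]
w7
w8
```

Request:
send_rows(steps=[[[0, -0.08, 0, -2, -0.1, 0, 1], [0, -0.16, 0, -5, -0.3, 0, 1], [0.001, -0.24, 0, -8, -0.5, 0, 1], [0.002, -0.32, 0, -10, -0.6, -1.5, 1], [0.006, -0.38, 0, -11.4, -0.6, -3.2, 1], [0.006, -0.38, 0, -11.4, -0.6, -3.2, 1], [0.006, -0.38, 0, -11.4, -0.6, -3.2, 1], [0.006, -0.38, 0, -11.4, -0.6, -3.2, 1], [0.006, -0.38, 0, -11.4, -0.6, -3.2, 1]]])

```text
time: 12.8
tcp_pos: [486.9, -106.1, 169.4]
ee_rot: [[-0.928, -0.017, 0.372], [-0.016, 1.0, 0.005], [-0.372, -0.001, -0.928]]
ft_force: [0.6, -0.8, -1.6]
grip_width: 27.7
grasp_force: 30.0
```

```bash
python3 - <<'E'
from h import *
np.set_printoptions(precision=3,suppress=True)
s=read_state();print(s['time'],s['tcp_pos'],s['qpos'],s['ft_force'],s['grip_width']);print(s['ee_rot'])
snap('wrist','w9');snap('scene','s9')
# gold in wrist, coupler in scene
w=load('w9');h=cv2.cvtColor(w['im'],cv2.COLOR_RGB2HSV)
m=cv2.inRange(h,(12,90,60),(28,255,255));print('pred tip,shoulder',proj(w,[[520.4,-104.6,81],[531.5,-104.4,53.2]]))
N,L,st,ce=cv2.connectedComponentsWithStats(m)
for i in range(1,N):
    if st[i,4]>20: print('w',st[i],ce[i])
d=load('s9');h=cv2.cvtColor(d['im'],cv2.COLOR_RGB2HSV)
for nm,m in [('red',cv2.inRange(h,(0,150,50),(7,255,255))),('gold',cv2.inRange(h,(12,90,60),(28,255,255)))]:
    N,L,st,ce=cv2.connectedComponentsWithStats(m)
    for i in range(1,N):
        if st[i,4]>8 and 310<ce[i][0]<400 and 130<ce[i][1]<230: print(nm,st[i],ce[i])
z=-np.array(s['ee_rot'])[:,2];T=np.array(s['tcp_pos'])
print('axis pts in scene: mouth, 40, 62, 84',proj(d,[T+z*(k-44) for k in (0,40,62,84)]))
g=cv2.cvtColor(d['im'],cv2.COLOR_RGB2GRAY)
P=proj(d,[T-44*z])[0].astype(int);print(g[P[1]-14:P[1]+8,P[0]-12:P[0]+13])
E
```

```text
12.8 [ 486.868 -106.093  169.415] [ 45.765  45.59  -61.322 133.805  99.923  38.211  -0.389] [ 0.646 -0.766 -1.629] 27.672899266138984
[[-0.928 -0.017  0.372]
 [-0.016  1.     0.005]
 [-0.372 -0.001 -0.928]]
pred tip,shoulder [[319.637 206.403]
 [319.618 196.971]]
w [ 40  95  28  38 198] [ 54.556 107.884]
w [ 79 168   6  17  21] [ 81.524 176.238]
w [ 80 189  36  80 795] [ 99.56  234.356]
w [311 190  18  18 228] [319.706 199.066]
w [ 33 242  26  20  56] [ 46.911 252.036]
w [233 280  16  55 490] [239.247 307.386]
w [390 281  16  54 486] [399.051 307.574]
w [ 175  336  314   23 1970] [356.622 349.985]
red [360 165  12  13  77] [365.662 170.636]
gold [359 146   7   4  18] [362.056 147.611]
gold [379 154   5   5  13] [381.231 155.846]
gold [364 159   3   5  12] [365.25 161.  ]
gold [348 195   7   9  41] [351.244 199.   ]
gold [322 203   4   8  14] [323.286 205.929]
axis pts in scene: mouth, 40, 62, 84 [[357.379 183.879]
 [361.512 174.096]
 [363.861 168.537]
 [366.265 162.846]]
[[181 147 120 168 186 170 172 142  87  75  16  27  27  23  22  24  24  20
   39  48  56  54  46  58  44]
 [150  86
[... 1496 characters left out ...]
21  96  82  83  89  86  83  72  72  81
   68  44  43  36  20  46 129]
 [ 41 112 156 159 161 161 154 152 136 106 106  94  86  85  73  78  71  65
   56  43  40  40  41  36  13]
 [ 42 112 154 153 157 161 147 147 151 139 131 121 104 105 100 103  89  59
   41  39  43  42  43  41  44]
 [ 49 112 154 155 157 157 145 131 116  89 119 160 113  57  66  56  45  42
   44  46  46  42  38  47  44]
 [ 59 119 155 150 156 152 139 139 145 148 167 134  33  35  43  42  47  39
   34  44  44  42  42  41  40]
 [127 155 150 153 154 148 132 116  92 138 149  38  40  44  52  45  42  47
   46  51  40  45  45  40  41]
 [169 130 155 154 156 152 122 134 174 149  31  38  44  49  46  43  45  47
   45  39  47  42  42  40  42]]
```

```bash
python3 - <<'E'
from h import *
np.set_printoptions(precision=1,suppress=True)
w=load('w9');g=cv2.cvtColor(w['im'],cv2.COLOR_RGB2GRAY);h=cv2.cvtColor(w['im'],cv2.COLOR_RGB2HSV)
T=np.array([486.868,-106.093,169.415]);R=np.array([[-.928,-.017,.372],[-.016,1,.005],[-.372,-.001,-.928]])
tp=lambda x,y,z:T+R@np.array([x,y,z])
print('rim pred far,left,right',proj(w,[tp(18.5,0,44),tp(0,-18.5,44),tp(0,18.5,44),tp(18.5,0,4)]))
print('red-front pred',proj(w,[tp(14,-14,4),tp(14,14,4)]))
print(g[196:262:3,272:368:4])
m=cv2.inRange(h,(0,110,40),(8,255,255));
for r in range(225,300,10):
    xs=np.nonzero(m[r,270:370])[0]; 
    if len(xs): print(r,xs.min()+270,xs.max()+270)
w8=load('w8');T8=np.array([598.61,-100.32,200.44])
print('w8 rim pred',proj(w8,[T8+[-18.5,0,-44],T8+[0,-18.5,-44],T8+[0,18.5,-44]]));g8=cv2.cvtColor(w8['im'],cv2.COLOR_RGB2GRAY)
print(g8[200:224,319], g8[232,276:360:2])
print(h[186:212,319].tolist()); print('bright',g[180:214,319])
print('shoulder cols',g[200,280:360:2])
E
```

```text
rim pred far,left,right [[318.2 203.7]
 [290.2 230.7]
 [346.3 230.7]
 [318.  225.1]]
red-front pred [[291.2 233.1]
 [344.8 233.1]]
[[226 226 226 229 164 180 181 216 214 219  92  95  97  98 116 221 212 170
  179 178 126 229 229 230]
 [224 225 224 224 160 178 176 213 214 171  93  97 100  96 101 199 213 177
  179 180 154 228 229 229]
 [222 223 223 224 155 173 175 213 220 139  93  98 103  95 107 105 217 186
  181 181 178 225 224 225]
 [225 226 226 227 158 176 177 176 212 184  94 106  98 115  91 141 212 180
  180 181 216 228 226 226]
 [227 228 226 228 166 175 176 175 216 220  95  97  98 101 176 217 199 178
  178 180 217 227 227 227]
 [226 224 225 226 155 176 175 179 126  85  74  76  75  76  77 115 156 176
  180 180 214 227 227 226]
 [230 227 227 228 140 151  94 113  68  79  90  95  94  94  75  88  84 192
  109 186 218 228 228 227]
 [221 223 226 227 145 101 112  80  69  77  93  97  98  97  71  88  76  90
  114 121 223 229 229 227]
 [ 63  62  60  59  53 116  82  75  88  96  95  95  95  96  95  94  74  71
  117 132  66  66  67  68]
 [ 64  63  63  64  64  63  72  95  93  96  94  95  95  95  9
[... 1592 characters left out ...]
 9, 112], [40, 7, 113], [36, 11, 113], [27, 21, 109], [20, 102, 107], [20, 94, 108], [19, 91, 109], [20, 91, 109], [21, 92, 108], [20, 91, 109], [21, 93, 107], [20, 90, 110], [20, 94, 109], [20, 92, 111], [20, 98, 112], [20, 98, 114], [20, 104, 118], [20, 110, 127], [20, 69, 114], [38, 10, 100], [60, 8, 99], [50, 8, 97], [38, 10, 98], [40, 16, 93], [50, 9, 81], [30, 3, 73]]
bright [110 108 110 111 110 110 111 112 112 107  94  95  96  97  97  97  96  98
  97  98  98 100 103 110 105  99  98  96  97  92  80  73  87  71]
shoulder cols [226 225 226 229 158 176 177 176 176 176 220 218 219 221 108 110  94  95
  97  98 101 101  97  94 101  98 148 220 217 218 191 181 181 181 182 166
 159 235 229 230]
```

Request:
send_rows(steps=[[[0, 0, 0, -0.2, 0, -0.1, 1], [0, 0, 0, 0.3, 0, -1.3, 1], [0, 0, 0, 0.8, 0, -2.6, 1], [0, 0, 0, 1.28, 0, -3.8, 1], [0, 0, 0, 1.28, 0, -3.8, 1], [0, 0, 0, 1.28, 0, -3.8, 1], [0, 0, 0, 1.28, 0, -3.8, 1]]])

```text
time: 13.48
tcp_pos: [498.4, -105.3, 131.3]
ee_rot: [[-0.928, -0.019, 0.371], [-0.018, 1.0, 0.006], [-0.371, -0.001, -0.928]]
ft_force: [-0.0, 0.6, -1.3]
grip_width: 27.4
grasp_force: 30.0
```

```bash
python3 - <<'E'
from h import *
np.set_printoptions(precision=3,suppress=True)
s=read_state();print(s['time'],s['tcp_pos'],s['ft_force'],s['wrist_torque']);print(s['ee_rot'])
snap('wrist','w10');snap('scene','s10');w=load('w10');h=cv2.cvtColor(w['im'],cv2.COLOR_RGB2HSV);g=cv2.cvtColor(w['im'],cv2.COLOR_RGB2GRAY)
T=s['tcp_pos'];R=np.array(s['ee_rot']);tp=lambda x,y,z:T+R@np.array([x,y,z])
print(proj(w,[tp(18.5,0,44),tp(0,0,44)]),proj(w,[[520.4,-104.6,81],[531.5,-104.4,53.2]]))
print(h[180:214,319,1],g[180:214,319])
m=cv2.inRange(h,(12,60,60),(28,255,255))
for r in range(186,212,3):
    xs=np.nonzero(m[r,290:350])[0]
    if len(xs): print(r,xs.min()+290,xs.max()+290)
S=load('s10');g=cv2.cvtColor(S['im'],cv2.COLOR_RGB2GRAY);z=-R[:,2];P=proj(S,[T-44*z,T-4*z]);print(P)
hh=cv2.cvtColor(S['im'],cv2.COLOR_RGB2HSV);print(hh[188:206,340:364,1]);print(g[184:206,340:370])
E
```

```text
13.4833 [ 498.354 -105.255  131.314] [-0.026  0.585 -1.34 ] [ 0.026  0.417 -0.014]
[[-0.928 -0.019  0.371]
 [-0.018  1.     0.006]
 [-0.371 -0.001 -0.928]]
[[318.174 203.733]
 [318.237 230.772]] [[318.689 227.543]
 [318.738 214.216]]
[10 13 13 13 13 10 13  8 10 10 15 10 10  9  9  9 12 12 11 11 12  9 11 11
  9 14 54 93 18  8  6  7  9  7] [ 99  98  98  99 100  98 100  99  99  98  98  99 103 107 111 110 108 109
 110 110 109 110 110 112 113 110 102  95  98  93  80  77  89  73]
207 315 323
[[353.982 193.971]
 [357.975 184.574]]
[[ 32  41  36  37  14  26  43  35  34  36  24  28  36  34  31  24  23  41
   36  11  18  28  20  51]
 [ 27  57  62  31  30  37  36  43  40  37  16  29  32  24  25  25  30  27
   20  19  30  20  26  17]
 [ 19  39  25  26  29  30  39  38  42  31  21  16  22  28  28  31  33  26
   21  29  28  24  43  41]
 [ 28  69  67  52  46  47  50  37  38  21  16   9   3  21  23  34  21  26
   24  31  25  34  34  29]
 [ 51  31  47  36  15  71  39  48  39  23  23  19  24  33  22  20  30  19
   23  23  23  19  57  48]
 [ 43  58  28  29  32  32  46  64  34  31  29  21  18  18  27  19 
[... 3298 characters left out ...]
 96 105  84  26  35  32
   32  39  33  39  40  35  39  37  40  39  34  37]
 [ 35  36  35  44 168 235 236 226 170  90  97  97  90 191 219 115  33  35
   42  34  43  40  43  41  38  39  35  42  36  36]
 [ 51  56  96 140 159 214 241 204 104  95  98  96 102 120 202 193  36  33
   37  39  36  37  35  39  34  45  40  39  38  38]
 [198 238 221 180  98 176 198 133 124 108 101  97  94  97 103  81  46  35
   34  36  38  40  40  37  39  40  40  33  35  39]
 [215 214 202 153  98  94 113 136 125 104 103 106 102  99  99  86  53  33
   37  35  40  40  40  41  42  37  38  38  40  35]
 [211 211 189 120 102 100  97 107 126 116 105 101 100  98  96 187 206  97
   53  39  41  50  40  39  41  38  40  40  37  31]]
```

Request:
send_rows(steps=[[[0, 0, 0, 0.22, 0, -0.56, 1], [0, 0, 0, 0.45, 0, -1.12, 1], [0, 0, 0, 0.67, 0.01, -1.67, 1], [0, 0, 0, 0.67, 0.01, -1.67, 1], [0, 0, 0, 0.67, 0.01, -1.67, 1]]])

```text
time: 14.0
tcp_pos: [504.7, -105.2, 113.5]
ee_rot: [[-0.929, -0.019, 0.37], [-0.018, 1.0, 0.007], [-0.37, -0.001, -0.929]]
ft_force: [-0.4, -0.3, -1.4]
grip_width: 27.6
grasp_force: 30.0
```

Request:
send_rows(steps=[[[0, 0, 0, 0.15, 0, -0.37, 1], [0, 0, 0, 0.3, 0, -0.74, 1], [0, 0, 0, 0.41, 0.01, -1.02, 1], [0, 0, 0, 0.41, 0.01, -1.02, 1]]])

```text
time: 14.33
tcp_pos: [509.4, -105.4, 103.4]
ee_rot: [[-0.928, -0.019, 0.371], [-0.018, 1.0, 0.006], [-0.371, -0.001, -0.929]]
ft_force: [1.3, -0.3, -3.0]
grip_width: 27.4
grasp_force: 30.0
```

Request:
send_rows(steps=[[[0, 0, 0, 0.09, 0, -0.23, 1], [0, 0, 0, 0.18, 0, -0.46, 1], [0, 0, 0, 0.26, 0, -0.65, 1], [0, 0, 0, 0.26, 0, -0.65, 1]]])

```text
time: 14.67
tcp_pos: [511.8, -105.2, 97.3]
ee_rot: [[-0.928, -0.019, 0.371], [-0.018, 1.0, 0.006], [-0.371, -0.001, -0.928]]
ft_force: [-0.5, -0.6, 2.5]
grip_width: 27.6
grasp_force: 30.0
```

Request:
send_rows(steps=[[[0, 0, 0, 0.07, 0, -0.19, 1], [0, 0, 0, 0.15, 0, -0.37, 1], [0, 0, 0, 0.15, 0, -0.37, 1]]])

```text
time: 14.92
tcp_pos: [512.6, -105.2, 95.4]
ee_rot: [[-0.928, -0.021, 0.373], [-0.021, 1.0, 0.005], [-0.373, -0.003, -0.928]]
ft_force: [-9.5, -3.2, 22.4]
grip_width: 27.7
grasp_force: 30.0
```

Request:
send_rows(steps=[[[0, 0, 0, 0.07, 0, -0.19, 1], [0, 0, 0, 0.15, 0, -0.37, 1], [0, 0, 0, 0.15, 0, -0.37, 1]]])

```text
time: 15.17
tcp_pos: [513.7, -105.3, 93.2]
ee_rot: [[-0.927, -0.022, 0.374], [-0.022, 1.0, 0.004], [-0.374, -0.005, -0.927]]
ft_force: [-16.2, -4.5, 39.2]
grip_width: 27.7
grasp_force: 30.0
```

```bash
python3 - <<'E'
from h import *
np.set_printoptions(precision=2,suppress=True)
s=read_state();print(s['tcp_pos'],s['ft_force'],s['wrist_torque'])
snap('wrist','w11');snap('scene','s11')
def red(n):
    d=load(n);h=cv2.cvtColor(d['im'],cv2.COLOR_RGB2HSV);return cv2.inRange(h,(0,110,40),(8,255,255)),d
for n in ['w8','w9','w10','w11']:
    m,d=red(n);c=[np.nonzero(m[200:330,x])[0].min()+200 for x in (305,312,319,326,333)]
    g=d['im'][:,:,:].mean(2); xs=np.nonzero(m[275,270:370])[0]+270
    print(n,'red top rows',c,'cols@275',xs.min(),xs.max(),g[224:244,319].astype(int))
d=load('s11');h=cv2.cvtColor(d['im'],cv2.COLOR_RGB2HSV);z=-np.array(s['ee_rot'])[:,2];T=np.array(s['tcp_pos'])
P=proj(d,[T-44*z,T-4*z,T+18*z]);print(P)
print('sat');print(h[178:208,344:366,1]);print(d['im'].mean(2).astype(int)[190:210,338:368])
E
```

```text
[ 513.73 -105.28   93.18] [-16.23  -4.53  39.23] [-0.97  0.38 -0.51]
w8 red top rows [np.int64(237), np.int64(237), np.int64(237), np.int64(237), np.int64(237)] cols@275 286 353 [79 80 85 87 88 88 88 87 87 90 91 96 85 62 51 51 51 52 51 52]
w9 red top rows [np.int64(237), np.int64(237), np.int64(237), np.int64(237), np.int64(237)] cols@275 286 353 [ 93  95 100 103 103 103 102 102 103 104 106 112  99  77  67  69  70  68
  67  70]
w10 red top rows [np.int64(237), np.int64(238), np.int64(237), np.int64(238), np.int64(237)] cols@275 286 352 [ 95  98 102 107 106 105 105 104 104 107 110 113 104  80  70  72  72  72
  72  72]
w11 red top rows [np.int64(239), np.int64(239), np.int64(239), np.int64(239), np.int64(239)] cols@275 286 352 [ 94  96  97 100 104 105 106 105 104 105 105 109 113 114  94  66  69  71
  69  70]
[[350.08 203.15]
 [353.91 194.18]
 [356.09 189.08]]
sat
[[ 61   5   7  10  14  17  21  27  37  14  32  19  10  32  20 107 136 141
  113  11  24  44]
 [ 29  22  22  20  28  18  16  20  13  33  22  35  82 138 108 132 106  36
   74  19  40  21]
 [ 24  40  67  22  11  15  24  11  26  1
[... 4365 characters left out ...]
 76  65  84  88  83  71
   66  30  38  40  44  32  37  44  38  36  37  36]
 [215 210 212 213 184 119  98  99 101 103 105 109 109 107 105 101 100 188
  211  87  36  41  42  46  39  39  40  45  34  39]
 [213 207 206 202 155 100  98 100 104 107 104 103 107 101  95  97  98 104
  117 121 108  56  49  42  34  40  37  39  36  38]
 [215 213 213 216 177  93  98  99  98 100 103 104 103  98 105  95  89  79
   98 118  91  43  46  44  42  42  35  35  36  39]
 [195 209 211 213 201 161 118  98 101 106 106 101 109 104 103  92  83  80
   81  76  79  70  77 105 143 131  62  36  33  40]
 [116 172 198 209 214 220 208 157  91  98 101 105  99  92  89  82  85  82
   88  83  87  91  94  88 178 255 255 118  46  37]]
```

Request:
send_rows(steps=[[[0, 0, 0, -0.06, 0, 0.16, 1], [0, 0, 0, -0.06, 0, 0.16, 1], [0, 0, 0, -0.06, 0, 0.16, 1], [0, 0, 0, -0.06, 0, 0.16, 1]]])

```text
time: 15.6
tcp_pos: [513.7, -105.3, 93.4]
ee_rot: [[-0.928, -0.021, 0.373], [-0.02, 1.0, 0.005], [-0.373, -0.003, -0.928]]
ft_force: [-8.3, -2.0, 21.1]
grip_width: 27.8
grasp_force: 30.0
```

The coupler slipped about 2 mm in the grip against a hard stop. To be sure that is the shoulder after the snap, I ease back 4 mm and feel for the valve spring and the detent.

Request:
send_rows(steps=[[[0, 0, 0, -0.12, 0, 0.3, 1], [0, 0, 0, -0.18, 0, 0.45, 1], [0, 0, 0, -0.18, 0, 0.45, 1], [0, 0, 0, -0.18, 0, 0.45, 1]]])

```text
time: 15.93
tcp_pos: [512.5, -105.3, 96.2]
ee_rot: [[-0.928, -0.019, 0.372], [-0.018, 1.0, 0.006], [-0.372, -0.001, -0.928]]
ft_force: [-0.3, 0.0, 2.2]
grip_width: 27.5
grasp_force: 30.0
```

Request:
send_rows(steps=[[[0, 0, 0, -0.08, 0, 0.2, 1], [0, 0, 0, -0.08, 0, 0.2, 1], [0, 0, 0, -0.08, 0, 0.2, 1]]])

```text
time: 16.18
tcp_pos: [511.4, -105.3, 97.9]
ee_rot: [[-0.928, -0.019, 0.371], [-0.018, 1.0, 0.006], [-0.371, -0.001, -0.929]]
ft_force: [1.1, 0.1, 0.6]
grip_width: 28.1
grasp_force: 30.0
```

Request:
send_rows(steps=[[[0, 0, 0, -0.06, 0, 0.15, 1], [0, 0, 0, -0.06, 0, 0.15, 1], [0, 0, 0, -0.06, 0, 0.15, 1]]])

```text
time: 16.43
tcp_pos: [510.7, -105.5, 99.1]
ee_rot: [[-0.929, -0.018, 0.37], [-0.017, 1.0, 0.006], [-0.37, -0.001, -0.929]]
ft_force: [3.3, -0.2, -5.6]
grip_width: 27.8
grasp_force: 30.0
```

The detent holds at about 6 mm and the spring matches, so it is snapped on and 93.4 was home. I press back down.

Request:
send_rows(steps=[[[0, 0, 0, 0.1, 0, -0.25, 1], [0, 0, 0, 0.2, 0, -0.5, 1], [0, 0, 0, 0.26, 0, -0.65, 1], [0, 0, 0, 0.32, 0, -0.8, 1], [0, 0, 0, 0.32, 0, -0.8, 1], [0, 0, 0, 0.32, 0, -0.8, 1], [0, 0, 0, 0.32, 0, -0.8, 1], [0, 0, 0, 0.32, 0, -0.8, 1]]])

```text
time: 17.1
tcp_pos: [513.1, -105.4, 93.1]
ee_rot: [[-0.928, -0.021, 0.372], [-0.02, 1.0, 0.005], [-0.372, -0.003, -0.928]]
ft_force: [-8.9, -2.9, 21.1]
grip_width: 27.8
grasp_force: 30.0
```

```bash
python3 - <<'E'
from h import *
np.set_printoptions(precision=1,suppress=True)
s=read_state();print(s['time'],s['tcp_pos'],s['ft_force'],s['grip_width'],s['grasp_force'])
snap('scene','s12');S=load('s12');h=cv2.cvtColor(S['im'],cv2.COLOR_RGB2HSV)
for nm,a,b in [('g',(45,100,50),(80,255,255)),('o',(5,160,100),(18,255,255))]:
  for i,(st,ce) in enumerate(zip(*cv2.connectedComponentsWithStats(cv2.inRange(h,a,b))[2:])):
    if i and st[4]>8 and 280<ce[0]<335 and 190<ce[1]<240: print(nm,st,ce)
E
```

```text
17.1 [ 513.1 -105.4   93.1] [-8.9 -2.9 21.1] 27.756422236852256 29.991795402020216
g [327 212   4   4   9] [329.  213.3]
g [290 225   6   6  23] [292.3 227.5]
o [320 203   6  11  56] [322.3 208. ]
o [290 214   7  11  58] [292.5 219.2]
```

Cylinder and jaws are unchanged and the coupler is held at the shoulder at about 24 N, so I hand in.

```bash
python3 -c "
from h import *
print(workorder.hand_in())"
```

```text
the job is handed in; nothing more can be done
None
```

The job is handed in at about 17 s: the cylinder lies home under both closed jaws, and the coupler is snapped on and held against the shoulder with about 24 N; the grading result was not shown.

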